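# Set the screw stage against the sprung probe, backlash taken up

### The job

The carriage of the hand-cranked screw stage has been left jammed too hard against its sprung probe. Wind the crank back (anticlockwise seen from above) until the carriage stands at least 4 mm clear of the probe, then wind it forward (clockwise) by feel until the carriage presses the probe with about 60 N (35 to 85 N is good), the last motion being forward so that the slack of the screw is taken up in that direction, and let go of the crank. Never load the probe beyond 160 N, and leave the other things on the table alone.

Things in the scene. Friction and masses are not known exactly. Their poses are not given: they have to be found in the camera images.
- stage: The screw stage, fixed to the table: aluminium base plate 90 x 280 mm, 16 mm high; a grey gear housing (62 mm square, 76 mm high) under the crank at its -y end, a grey probe bracket (91 mm high) at its +y end, rods and a brass screw between. Origin: centre of its underside; y axis from the crank end to the probe end, z up. Only the crank handle is higher than 105 mm.
- crank_axis (a point): Point on the vertical crank axis, fixed to the stage (there x 0, y -100 mm), 130 mm above the table. Clockwise from above = forward: 1 rad of screw moves the carriage 2.5 mm towards the probe. The stiff drive stays where it is left. Winding takes 8 to 10 N at the handle along its path; pressing the probe with F newtons adds 0.071 F when winding forward (60 N adds 4.3 N, 160 N adds 11.4 N).
- handle_mid (a point): Middle of the crank handle: upright black round handle, 15 mm in diameter, 48 mm tall (100 to 148 mm above the table; this point at 130 mm), standing 35 mm from the crank axis at the end of a dark steel arm whose top is at 101 mm. It spins freely on its pin, so it can be held with a hand that does not turn and be led round the circle, for any number of turns.
- crank (a joint): Play of the crank on the screw, rad, 0.60 in all: +0.30 = crank bears on the screw in the forward (clockwise) sense, -0.30 = in the backward sense; between, it turns freely (under 1 N at the handle) and the carriage does not move. Starts anywhere.
- carriage: The carriage: aluminium block 78 x 56 x 30 mm on the rods, with a dark upright plate and a short round steel nose that faces the probe. Origin: at the height of the stage's underside, under the carriage's middle; axes as the stage's. It moves along the stage's y.
- carriage_nose (a point): Centre of the flat end of the carriage's nose (18 mm in diameter), 74 mm above the table; the stage's +y direction leads from it to the probe.
- probe: The sprung probe: steel plunger with a round 18 mm tip in the bracket, sliding along the stage's y. Origin: centre of its flat tip face, 74 mm above the table. Its spring gives 80 N per mm pressed in (60 N = 0.75 mm); it starts pressed in by 1.1 to 1.6 mm. When free, the tip face stands at x 0, y +31 mm in the stage's frame.
- probe_tip (a point): Centre of the probe's tip face, axes as the stage's; the gap to the carriage's nose lies along y.
- tin_low: Flat round steel tin, 114 mm in diameter, 17 mm high, a bystander. Origin: centre of its underside.
- petri_dish_3: Covered petri dish, 90 mm in diameter, 14 mm high, a bystander near the front edge. Origin: centre of its underside.
- petri_dish_5: Covered petri dish, 90 mm in diameter, 15 mm high, a bystander at the back left. Origin: centre of its underside.
- lens: Hand lens with black handle, 127 x 52 x 9 mm, lying flat, a bystander. Origin: centre of its underside.
- dropper_1: Brown dropper bottle, 33 mm wide, 102 mm tall, standing at the back right, a bystander. Origin: centre of its underside.

How it is judged:
By the outcome, as a careful person would: the job done as asked, in the order asked, and still so for the second after the job is handed in, with the robot touching nothing.
It also fails if it takes over 70 s, if anything falls off the work surface, if the arm or the gripper's body presses on something with over 40 N, if the wrist force passes 120 N, or if a joint passes its speed limit or range.

### The arm

A 6-joint arm with a two-finger parallel gripper is mounted at the origin on a cart in front of the work surface, level with it; the furniture and walls round the work are solid. World frame = base frame: x ahead of the robot, y to its left, z up, the work surface at z = 0. Lengths are in m, angles in rad, forces in N, time in s.
With the tool pointing down it reaches from about 0.425 to 0.95 m from the base axis. Payload 3.5 kg.
Tool frame: the origin (TCP) lies midway between the tips of the shut fingers; the grasp point (between the pads) lies 19 mm behind it; y points along the fingers, z is the direction in which the jaws open and shut, and the axes are right-handed (so a half turn about y gives the same grasp; the last joint's range is limited). The gripper opens to 85 mm and grips with 20 to 120 N. Pads are 22 mm wide; open, the fingers measure 114 mm over their backs; the gripper's body (76 mm by 85 mm) begins 54 mm behind the grasp point. The pads swing forward as they close: fully open they stand 13 mm farther back than shut.
Start: joints at [-1.279, 0.286, 1.577, -0, 1.279, -0.15], TCP at [0.289, -0.61, 0.196] pointing down, gripper open.
Joint ranges: [-2.77, 2.77], [-0.9, 2.22], [0.21, 2.48], [-1.53, 4.67], [0.24, 2.81], [-2.84, 2.84]. Speed limits (rad/s): [2.79, 2.79, 3.14, 3.14, 3.14, 3.14].

### API

Orientations are given as a unit quaternion [x, y, z, w].
In Python, from rig import robot gives the robot as it stands. The module is installed in compiled form; this text tells all that it offers.
- The arm moves only by the tool drive_tool, never from a script. Its argument "moves" is a list of rows, each an object with "turn": the turn, a rotation vector about the tool's x, y, z as a fraction of full scale, a list of three; "slide": the shift along the tool's x, y, z as a fraction of full scale, a list of three; "claw": the gripper command: -1 is shut, 1 is fully open, values between are in proportion. A call has 1 to 20 rows; each row shifts and turns the commanded pose from where the row before left it, along the tool's axes as they then stand; what a row does not reach is not made up. Full scale, the value 1, is 3 cm for a shift and pi rad for a turn. A row lasts 1/8 s, in which the tool goes at most 62.5 mm and 10.7 degrees, less where a joint would pass 70% of its speed; a pose out of reach is approached as far as the arm can. A call with a number of a shift or a turn outside -1 to 1 is refused whole. A call with a gripper value outside its range is refused whole. The fingers move at their own pace and stop on an object; the grip force is fixed at half the most. Time passes only in rows, so rows that do not move let the fingers close. It gives the time, the measured TCP pose, the force and the opening at its end, in the units of the state.
- robot.get_obs(): the state, without advancing time (a new reading comes with each control period).
- robot.read_camera(name): name is "scene" or "top" or "wrist"; returns the picture (400x640x3 uint8, red, green, blue); there is no depth.
- robot.camera_params(name): a dict with "intrinsics" (3x3 intrinsics, pixels), "k1" (the pictures are not rectified: a ray, as slopes to the right and down, at radius r is drawn at 1 + k1 r^2 times it, then the intrinsics apply), "world_from_camera" (4x4, takes a point from camera to world coordinates). Camera axes: x right, y down, z forward; pixel columns grow to the right and rows downward; lengths in m; the calibration is good to about 2 mm. A picture is of the moment at which its call begins: read the wrist's pose just before it. camera_params takes no time and is no camera call; for the wrist camera it gives the pose at the moment of the call.
- robot.sign_off(): hands the job in, once; it reports no verdict.
The state is a dict: "time": time; "joint_pos": joint angles; "joint_velocities": joint speeds; "joint_efforts": joint torques, N m; "eef_pos": TCP position; "tool_rot": TCP orientation; "ft_force": force on the tool from outside, world axes, zero at the start; "moment": the same for the moment, N m; "grip_width": finger opening in m.
Only numpy, scipy, OpenCV 4.12 (cv2) and the standard library are available. Lean on these libraries where they do the work, as an engineer would, in place of code of your own. Each camera call takes 0.05 s, during which the arm holds its last target. There are 200 camera calls.

## Working session

There is one attempt and no reset: what is moved stays moved. The work goes in short steps, Python scripts to look and compute and a tool call to move; the robot and the scene stay as the last step left them, time stands still between calls to the robot, and variables do not carry over. Pictures are saved under pics/ and viewed, about 8 in all and at most 12, crops included, and the job is handed in when it is done.

Besides the shell and the picture viewer there is one more tool, called as a command line: name --argument value ..., lists and objects as JSON in quotes. drive_tool: Moves the arm, as the interface text tells. Shift numbers are shares of 3 cm and turn numbers shares of pi rad, none past 1 either way. Its arguments: {"type":"object","properties":{"moves":{"type":"array","items":{"type":"object","properties":{"turn":{"type":"array","items":{"type":"number"}},"slide":{"type":"array","items":{"type":"number"}},"claw":{"type":"number"}}}}},"required":["moves"]}

```bash
mkdir -p pics; cat > h.py <<'E'
import numpy as np, cv2
from rig import robot
from scipy.spatial.transform import Rotation as R
def ray(p,px):
    K=np.array(p["intrinsics"]);k=p["k1"];T=np.array(p["world_from_camera"])
    d=np.array([(px[0]-K[0,2])/K[0,0],(px[1]-K[1,2])/K[1,1]]);u=d.copy()
    for _ in range(20): u=d/(1+k*(u@u))
    return T[:3,3],T[:3,:3]@np.array([u[0],u[1],1])
def plane(p,px,z):
    o,d=ray(p,px);return o+d*(z-o[2])/d[2]
def two(r1,r2):
    (a,d),(b,e)=r1,r2
    s=np.linalg.lstsq(np.c_[d,-e],b-a,rcond=None)[0]
    P,Q=a+s[0]*d,b+s[1]*e;return (P+Q)/2,np.linalg.norm(P-Q)
def proj(p,X):
    K=np.array(p["intrinsics"]);T=np.linalg.inv(np.array(p["world_from_camera"]))
    c=T[:3,:3]@X+T[:3,3];u=c[:2]/c[2];u=u*(1+p["k1"]*(u@u));return K[:2,:2]@u+K[:2,2]
def snap(n,f):
    im=robot.read_camera(n)[...,::-1];cv2.imwrite(f"pics/{f}.png",im);return im
E
python3 - <<'E'
from h import *
a=snap("top","top0");b=snap("scene","scene0")
for n in("top","scene"):
    p=robot.camera_params(n);print(n,np.round(p["world_from_camera"],3).tolist(),np.array(p["intrinsics"]).tolist(),p["k1"])
o=robot.get_obs();print(o)
print(R.from_quat(o["tool_rot"]).as_matrix().round(3))
E
```

```text
top [[-0.017, -0.986, 0.166, 0.403], [-1.0, 0.017, -0.003, 0.074], [0.0, -0.166, -0.986, 0.95], [0.0, 0.0, 0.0, 1.0]] [[368.30751179906383, 0.0, 320.26773941811797], [0.0, 368.30751179906383, 200.0031078845266], [0.0, 0.0, 1.0]] 0.027237155188588914
scene [[-0.608, -0.523, 0.598, -0.22], [-0.794, 0.403, -0.455, 0.623], [-0.003, -0.751, -0.66, 0.923], [0.0, 0.0, 0.0, 1.0]] [[502.2487891203205, 0.0, 314.81715632809056], [0.0, 502.2487891203205, 200.35031838391575], [0.0, 0.0, 1.0]] -0.003671492049340895
{'time': 0.1, 'joint_pos': array([-1.27899451e+00,  2.87108881e-01,  1.57805810e+00, -1.56211626e-05,
        1.27856899e+00, -1.50013050e-01]), 'joint_velocities': array([ 4.18047827e-05, -9.30996821e-04, -3.92670135e-03,  2.14784453e-04,
        4.80307289e-06, -6.35885636e-04]), 'joint_efforts': array([ 1.54540696e-03, -4.07293010e+01, -2.93699831e+01, -1.50324563e-04,
        3.35163888e-03,  1.30002624e-05]), 'eef_pos': array([ 0.2884363 , -0.60952629,  0.19504947]), 'tool_rot': array([-0.15499819,  0.69067815, -0.68916714,  0.15488029]), 'ft_force': array([ 0.15547467, -0.38741246, -0.34108225]), 'moment': array([ 0.002668  ,  0.01376522, -0.0012232 ]), 'grip_width': 0.0853698108984448}
[[-0.904 -0.001  0.428]
 [-0.428  0.002 -0.904]
 [-0.    -1.    -0.002]]
```

View pics/top0.png

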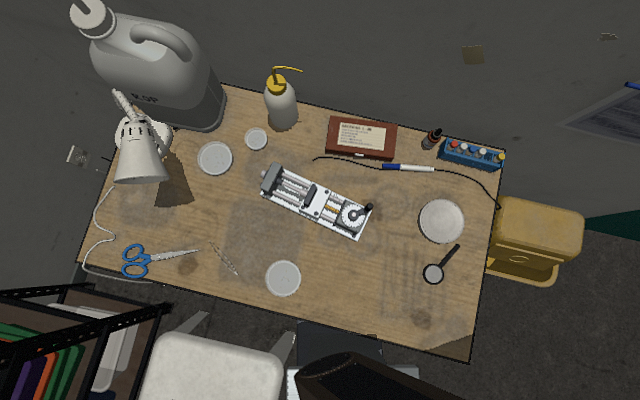

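View pics/scene0.png

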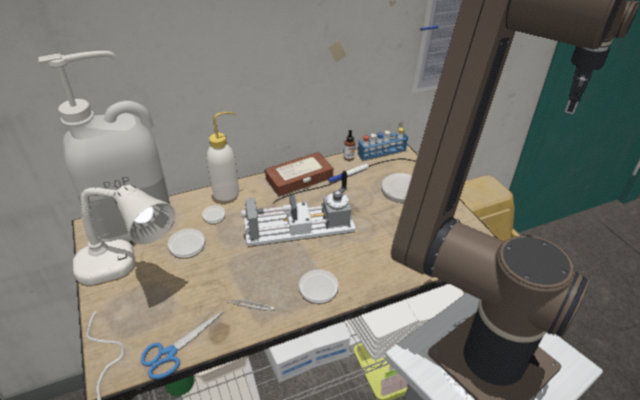

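The top view shows the stage from the probe bracket (271,178) to the crank (352,215), handle near (366,208). The scene view shows the handle at about (344,182). I'll enlarge both.

```bash
python3 - <<'E'
import cv2,numpy as np
a=cv2.imread("pics/top0.png")[150:250,250:385];b=cv2.imread("pics/scene0.png")[160:250,235:365]
f=lambda x:cv2.resize(x,(780,None) if 0 else (650,int(650*x.shape[0]/x.shape[1])),interpolation=cv2.INTER_CUBIC)
A,B=f(a),f(b);print(A.shape,B.shape)
c=np.vstack([A,B]);c=cv2.resize(c,None,fx=0.63,fy=0.63);print(c.shape);cv2.imwrite("pics/zoom.png",c)
E
```

```text
(481, 650, 3) (450, 650, 3)
(587, 410, 3)
```

View pics/zoom.png

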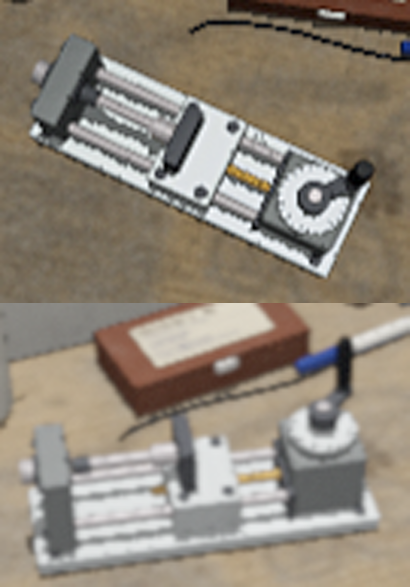

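```bash
python3 - <<'E'
from h import *
t,s=robot.camera_params("top"),robot.camera_params("scene")
print("handle top two-view",two(ray(t,(370.5,204.5)),ray(s,(344.1,172))))
print("handle top plane",plane(t,(370.5,204.5),.148),plane(s,(344.1,172),.148))
print("hub",two(ray(t,(354,213.9)),ray(s,(235+322/3.154,160+108/3.154))),plane(t,(354,213.9),.105))
c=[plane(t,q,.016) for q in((372.5,209.9),(358.3,240.5),(260.2,194.4))]
print(np.round(c,4),np.linalg.norm(c[0]-c[1]),np.linalg.norm(c[1]-c[2]))
y=c[2]-c[1];y/=np.linalg.norm(y);print("stage y",y)
m=(c[0]+c[1])/2; print("axis est",m+.04*y)
E
```

```text
handle top two-view (array([ 0.52734863, -0.03964159,  0.14266314]), np.float64(0.0015727099996684286))
handle top plane [ 0.52601326 -0.03948098  0.148     ] [ 0.52275109 -0.03452012  0.148     ]
hub (array([ 0.5129922 , -0.00677843,  0.09588477]), np.float64(0.001710808483387652)) [ 0.51126154 -0.00655663  0.105     ]
[[ 0.5322 -0.0626  0.016 ]
 [ 0.4548 -0.0236  0.016 ]
 [ 0.5774  0.2251  0.016 ]] 0.08658686624662018 0.27724277313181933
stage y [0.44190998 0.8970594  0.        ]
axis est [ 0.51117705 -0.00725042  0.016     ]
```

drive_tool --moves '[{"slide": [-0.48,0,-0.43],"claw": 1},{"slide": [-0.96,0,-0.86],"claw": 1},{"slide": [-0.96,0,-0.86],"claw": 1},{"slide": [-0.96,0,-0.86],"claw": 1},{"slide": [-0.96,0,-0.86],"claw": 1},{"slide": [-0.96,0,-0.86],"claw": 1},{"slide": [-0.96,0,-0.86],"claw": 1},{"slide": [-0.96,0,-0.86],"claw": 1},{"slide": [-0.96,0,-0.86],"claw": 1},{"slide": [-0.96,0,-0.86],"claw": 1},{"slide": [-0.96,0,-0.86],"claw": 1},{"slide": [-0.96,0,-0.86],"claw": 1},{"slide": [-0.96,0,-0.86],"claw": 1},{"slide": [-0.96,0,-0.86],"claw": 1},{"slide": [-0.96,0,-0.86],"claw": 1},{"slide": [-0.96,0,-0.86],"claw": 1},{"slide": [-0.48,0,-0.43],"claw": 1},{"slide": [0,0,0],"claw": 1}]'

```text
$.moves[0]: bad value
```

```bash
python3 - <<'E'
from h import *
o=robot.get_obs();p=robot.camera_params("wrist")
im=snap("wrist","w1")
print(o["time"],o["eef_pos"],o["ft_force"],o["joint_pos"]);print(R.from_quat(o["tool_rot"]).as_matrix().round(3))
import pickle;pickle.dump(p,open("w1.pkl","wb"))
print(proj(p,np.array([.527,-.0395,.148])),proj(p,np.array([.5115,-.0065,.105])))
E
```

```text
0.1 [ 0.2884363  -0.60952629  0.19504947] [ 0.15547467 -0.38741246 -0.34108225] [-1.27899451e+00  2.87108881e-01  1.57805810e+00 -1.56211626e-05
  1.27856899e+00 -1.50013050e-01]
[[-0.904 -0.001  0.428]
 [-0.428  0.002 -0.904]
 [-0.    -1.    -0.002]]
[-308.98807936 -464.47772802] [-389.76435849 -508.2069146 ]
```

View pics/w1.png

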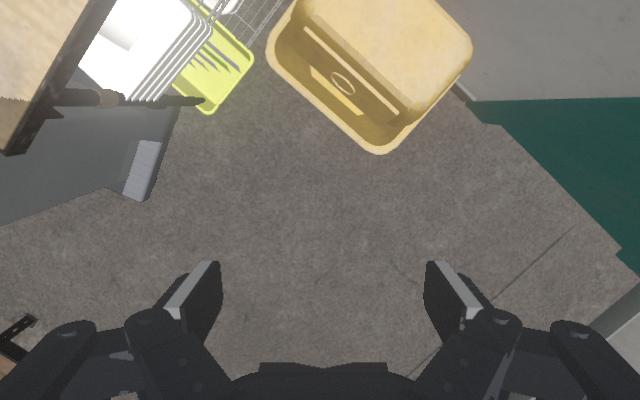

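The call was refused and the arm did not move (the picture shows only floor, fingers at the bottom). I'll try again with the turn field included.

drive_tool --moves '[{"turn": [0,0,0],"slide": [-0.48,0,-0.43],"claw": 1},{"turn": [0,0,0],"slide": [-0.96,0,-0.86],"claw": 1},{"turn": [0,0,0],"slide": [-0.96,0,-0.86],"claw": 1},{"turn": [0,0,0],"slide": [-0.96,0,-0.86],"claw": 1},{"turn": [0,0,0],"slide": [-0.96,0,-0.86],"claw": 1},{"turn": [0,0,0],"slide": [-0.96,0,-0.86],"claw": 1},{"turn": [0,0,0],"slide": [-0.96,0,-0.86],"claw": 1},{"turn": [0,0,0],"slide": [-0.96,0,-0.86],"claw": 1},{"turn": [0,0,0],"slide": [-0.96,0,-0.86],"claw": 1},{"turn": [0,0,0],"slide": [-0.96,0,-0.86],"claw": 1},{"turn": [0,0,0],"slide": [-0.96,0,-0.86],"claw": 1},{"turn": [0,0,0],"slide": [-0.96,0,-0.86],"claw": 1},{"turn": [0,0,0],"slide": [-0.96,0,-0.86],"claw": 1},{"turn": [0,0,0],"slide": [-0.96,0,-0.86],"claw": 1},{"turn": [0,0,0],"slide": [-0.96,0,-0.86],"claw": 1},{"turn": [0,0,0],"slide": [-0.96,0,-0.86],"claw": 1},{"turn": [0,0,0],"slide": [-0.48,0,-0.43],"claw": 1},{"turn": [0,0,0],"slide": [0,0,0],"claw": 1}]'

```text
time: 2.4
eef_pos: [0.5284, -0.0389, 0.1962]
tool_rot: [0.156, -0.69, 0.69, -0.156]
ft_force: [-0.4, 0.8, 0.2]
grip_width: 0.0856
```

```bash
python3 - <<'E'
from h import *
o=robot.get_obs();p=robot.camera_params("wrist")
im=snap("wrist","w1")
print(o["time"],o["eef_pos"],o["ft_force"],o["joint_pos"].round(3));print(R.from_quat(o["tool_rot"]).as_matrix().round(3))
import pickle;pickle.dump(p,open("w1.pkl","wb"))
print(proj(p,np.array([.527,-.0395,.148])),proj(p,np.array([.5115,-.0065,.105])))
E
```

```text
2.4 [ 0.52843867 -0.0389271   0.19621626] [-0.38722309  0.82322184  0.20769667] [-0.265 -0.035  1.931 -0.     1.246  0.862]
[[-0.903 -0.     0.43 ]
 [-0.43  -0.    -0.903]
 [ 0.    -1.     0.   ]]
[322.20970539 214.64791042] [277.57449099 198.09715131]
```

View pics/w1.png

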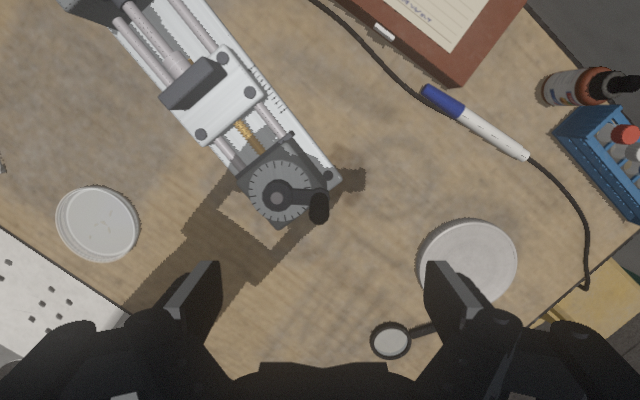

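The wrist view shows the handle top at about (319,213) and the hub at (278,198). Predictions were (322,215) and (278,198), so the positions agree.

```bash
python3 - <<'E'
from h import *
import pickle;p=pickle.load(open("w1.pkl","rb"))
t=robot.camera_params("top")
im=cv2.imread("pics/w1.png");g=cv2.cvtColor(im,cv2.COLOR_BGR2GRAY)
m=(g[185:228,306:334]<28).astype(np.uint8);ys,xs=np.nonzero(m);print(xs.min()+306,xs.max()+306,ys.min()+185,ys.max()+185)
for y in range(192,228,3):
    r=np.nonzero(g[y,300:340]<28)[0]+300;print(y,r.min() if len(r) else 0,r.max() if len(r) else 0,end="; ")
print()
for q in((319,214),):print(plane(p,q,.148),two(ray(p,q),ray(t,(370.5,204.5))))
print(plane(p,(278,198),.105),two(ray(p,(278,198)),ray(t,(354,213.9))))
E
```

```text
Traceback (most recent call last):
ValueError: zero-size array to reduction operation minimum which has no identity
```

```bash
python3 - <<'E'
from h import *
import pickle;p=pickle.load(open("w1.pkl","rb"))
t=robot.camera_params("top")
g=cv2.imread("pics/w1.png",0)
for y in range(190,230,3):
    r=np.nonzero(g[y,300:340]<50)[0]+300;print(y,r.min() if len(r) else 0,r.max() if len(r) else 0,end="; ")
print()
q=(319,214);print(plane(p,q,.148),two(ray(p,q),ray(t,(370.5,204.5))))
print(plane(p,(278,198),.105),two(ray(p,(278,198)),ray(t,(354,213.9))))
E
```

```text
190 0 0; 193 316 323; 196 312 326; 199 311 327; 202 310 327; 205 310 328; 208 310 328; 211 310 328; 214 309 328; 217 310 327; 220 312 325; 223 315 322; 226 0 0; 229 0 0; 
[ 0.52646392 -0.03728962  0.148     ] (array([ 0.52614824, -0.03849308,  0.14718806]), np.float64(0.0021840390282417167))
[ 0.51172499 -0.00678003  0.105     ] (array([ 0.51139478, -0.00671875,  0.10386169]), np.float64(0.00011103704343604786))
```

drive_tool --moves '[{"turn": [0,0,0],"slide": [0.05,0.4,-0.06],"claw": 1},{"turn": [0,0,0],"slide": [0,0.8,0],"claw": 1},{"turn": [0,0,0],"slide": [0,0.8,0],"claw": 1},{"turn": [0,0,0],"slide": [0,0.8,0],"claw": 1},{"turn": [0,0,0],"slide": [0,0,0],"claw": 1},{"turn": [0,0,0],"slide": [0,0,0],"claw": -1},{"turn": [0,0,0],"slide": [0,0,0],"claw": -1},{"turn": [0,0,0],"slide": [0,0,0],"claw": -1},{"turn": [0,0,0],"slide": [0,0,0],"claw": -1},{"turn": [0,0,0],"slide": [0,0,0],"claw": -1}]'

```text
time: 3.7
eef_pos: [0.5268, -0.0387, 0.1129]
tool_rot: [-0.155, 0.69, -0.69, 0.155]
ft_force: [-1.6, 1.5, 1.9]
grip_width: 0.0001
```

```bash
python3 - <<'E'
from h import *
o=robot.get_obs();print(o["eef_pos"],o["ft_force"],o["grip_width"],R.from_quat(o["tool_rot"]).as_matrix().round(3).tolist())
a=snap("wrist","w2");b=snap("top","t2");c=snap("scene","s2")
z=lambda x:cv2.resize(x,(400,300),interpolation=cv2.INTER_CUBIC)
cv2.imwrite("pics/c2.png",np.vstack([np.hstack([z(b[160:250,290:410]),z(c[120:210,280:400])]),np.hstack([z(a[130:340,180:460]),z(a)])]))
E
```

```text
[ 0.52682519 -0.03874179  0.11290557] [-1.60501176  1.54962981  1.92148114] 0.00014300857148301534 [[-0.904, 0.001, 0.428], [-0.428, 0.0, -0.904], [-0.001, -1.0, 0.0]]
```

View pics/c2.png

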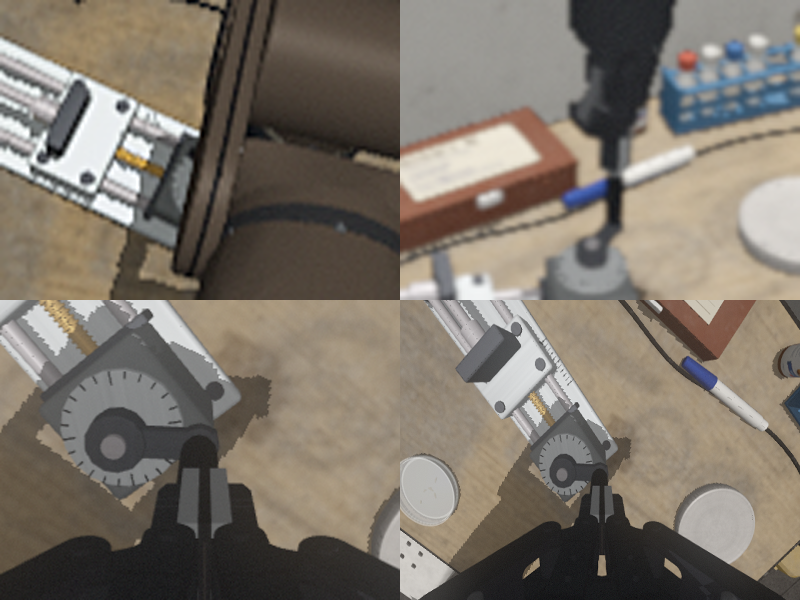

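```bash
python3 - <<'E'
from h import *
p=robot.camera_params("wrist");o=robot.get_obs();T=np.array(p["world_from_camera"]);Rt=R.from_quat(o["tool_rot"]).as_matrix()
print("cam in tool",Rt.T@(T[:3,3]-o["eef_pos"]),"axes in tool\n",(Rt.T@T[:3,:3]).round(3))
tip=o["eef_pos"]
print("tip",proj(p,tip),"grasp",proj(p,tip+[0,0,.019]))
for X in([.5263,-.038,.148],[.5263,-.038,.10],[.5115,-.0067,.105]):print(X,proj(p,np.array(X)))
a=cv2.imread("pics/w2.png");cv2.imwrite("pics/w2z.png",cv2.resize(a[190:350,230:400],None,fx=3.5,fy=3.5,interpolation=cv2.INTER_CUBIC))
E
```

```text
cam in tool [-0.07137558 -0.17812877  0.00031748] axes in tool
 [[-0.002  0.961  0.278]
 [ 0.001 -0.278  0.961]
 [ 1.     0.003 -0.   ]]
tip [322.24080379 238.59307853] grasp [322.15465459 252.64858904]
[0.5263, -0.038, 0.148] [319.80451877 267.4674867 ]
[0.5263, -0.038, 0.1] [320.54111986 230.76372029]
[0.5115, -0.0067, 0.105] [260.76693336 233.61801423]
```

View pics/w2z.png

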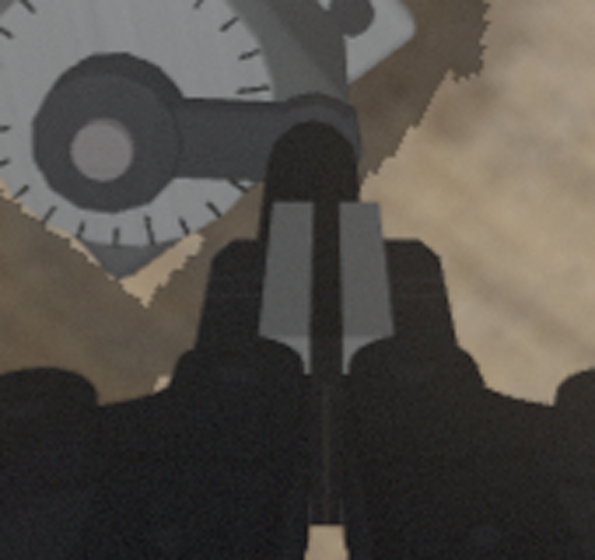

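```bash
python3 - <<'E'
from h import *
p=robot.camera_params("wrist");o=robot.get_obs();Rt=R.from_quat(o["tool_rot"]).as_matrix()
f=lambda v:proj(p,o["eef_pos"]+Rt@np.array(v)).round(0)
for y in(0,-.013,-.022,-.035):
  print(y,"open",[f((x,y,.0427)) for x in(-.011,.011)],"shut",[f((x,y,.0)) for x in(-.011,.011)],"15mm",f((-.011,y,.0075)))
E
```

```text
0 open [array([400., 220.]), array([398., 257.])] shut [array([322., 220.]), array([322., 257.])] 15mm [336. 220.]
-0.013 open [array([406., 228.]), array([403., 267.])] shut [array([322., 228.]), array([322., 267.])] 15mm [337. 228.]
-0.022 open [array([410., 235.]), array([407., 275.])] shut [array([322., 234.]), array([322., 275.])] 15mm [338. 234.]
-0.035 open [array([417., 245.]), array([413., 289.])] shut [array([322., 245.]), array([322., 288.])] 15mm [339. 245.]
```

```bash
python3 - <<'E'
from h import *
p=robot.camera_params("wrist");s=robot.camera_params("scene");o=robot.get_obs();Rt=R.from_quat(o["tool_rot"]).as_matrix()
X,e=two(ray(p,(323,247)),ray(s,(343,172.5)));print("tip front edge",X,e,"in tool",Rt.T@(X-o["eef_pos"]),o["eef_pos"])
# handle base in w2
for q in((320,231),):print(plane(p,q,.10))
E
```

```text
tip front edge [ 0.53190781 -0.03766718  0.1387039 ] 0.0021904307566525272 in tool [-0.00507449 -0.02586108  0.00106608] [ 0.52688442 -0.03887159  0.11283892]
[ 0.52602692 -0.03777393  0.1       ]
```

The pictures disagree with the stated TCP. The closed fingertips stand at about z 0.15, just above the handle top, although the reported TCP is z 0.113. I'll open, go 33 mm lower and close again, watching the force.

drive_tool --moves '[{"turn": [0,0,0],"slide": [0,0,0],"claw": 1},{"turn": [0,0,0],"slide": [0,0,0],"claw": 1},{"turn": [0,0,0],"slide": [0,0,0],"claw": 1},{"turn": [0,0,0],"slide": [0,0,0],"claw": 1},{"turn": [0,0,0],"slide": [0,0.3,0],"claw": 1},{"turn": [0,0,0],"slide": [0,0.4,0],"claw": 1},{"turn": [0,0,0],"slide": [0,0.4,0],"claw": 1},{"turn": [0,0,0],"slide": [0,0,0],"claw": 1}]'

```text
time: 4.85
eef_pos: [0.5252, -0.0386, 0.0773]
tool_rot: [-0.156, 0.691, -0.689, 0.154]
ft_force: [-0.1, -0.0, -0.4]
grip_width: 0.085
```

drive_tool --moves '[{"turn": [0,0,0],"slide": [0,0,0],"claw": -1},{"turn": [0,0,0],"slide": [0,0,0],"claw": -1},{"turn": [0,0,0],"slide": [0,0,0],"claw": -1},{"turn": [0,0,0],"slide": [0,0,0],"claw": -1},{"turn": [0,0,0],"slide": [0,0,0],"claw": -1}]'

```text
time: 5.48
eef_pos: [0.5259, -0.0372, 0.0798]
tool_rot: [-0.155, 0.691, -0.689, 0.154]
ft_force: [-2.6, 4.7, 3.9]
grip_width: 0.0127
```

The handle is now held (opening 13 mm). Next I'll work out the circle steps; in the tool frame, x = -r sin φ and z = r(cos φ - 1), with φ anticlockwise.

```bash
cat > circ.py <<'E'
import sys,numpy as np
a,b,n=float(sys.argv[1]),float(sys.argv[2]),int(sys.argv[3])
f=np.linspace(a,b,n+1);P=np.c_[-np.sin(f),np.cos(f)]*.035/.03
P=np.round(P,2)
for g,d in zip(f[1:],np.diff(P,axis=0)):print(f"{g:.2f} [{d[0]:.2f},0,{d[1]:.2f}]",end="  ")
E
cat > st.py <<'E'
from h import *
o=robot.get_obs();A=np.array([.5115,-.0067]);ez=np.array([.43,-.903]);et=np.array([.903,.43])
d=o["eef_pos"][:2]-A;c,s=d@ez,d@et;ph=np.arctan2(s,c);f=o["ft_force"][:2]
u=np.array([np.cos(ph)*ez+np.sin(ph)*et,-np.sin(ph)*ez+np.cos(ph)*et])
print(f"t {o['time']:.2f} phi {ph:.3f} r {np.hypot(c,s):.4f} z {o['eef_pos'][2]:.4f} F rad {u[0]@f:.1f} tan(ccw) {u[1]@f:.1f} fz {o['ft_force'][2]:.1f} w {o['grip_width']:.4f}")
E
python3 st.py; python3 circ.py 0 3.6 18
```

```text
t 5.47 phi -0.003 r 0.0338 z 0.0798 F rad -5.4 tan(ccw) -0.4 fz 3.9 w 0.0127
0.20 [-0.23,0,-0.03]  0.40 [-0.22,0,-0.07]  0.60 [-0.21,0,-0.11]  0.80 [-0.18,0,-0.15]  1.00 [-0.14,0,-0.18]  1.20 [-0.11,0,-0.21]  1.40 [-0.06,0,-0.22]  1.60 [-0.02,0,-0.23]  1.80 [0.03,0,-0.24]  2.00 [0.08,0,-0.22]  2.20 [0.12,0,-0.20]  2.40 [0.15,0,-0.17]  2.60 [0.19,0,-0.14]  2.80 [0.21,0,-0.10]  3.00 [0.23,0,-0.05]  3.20 [0.23,0,-0.01]  3.40 [0.23,0,0.03]  3.60 [0.22,0,0.08]
```

drive_tool --moves '[{"turn": [0,0,0],"slide": [-0.23,0,-0.03],"claw": -1},{"turn": [0,0,0],"slide": [-0.22,0,-0.07],"claw": -1},{"turn": [0,0,0],"slide": [-0.21,0,-0.11],"claw": -1},{"turn": [0,0,0],"slide": [-0.18,0,-0.15],"claw": -1}]'

```text
time: 5.98
eef_pos: [0.5438, -0.0202, 0.0798]
tool_rot: [0.157, -0.688, 0.691, -0.154]
ft_force: [-6.1, -5.4, 6.5]
grip_width: 0.013
```

```bash
python3 st.py
```

```text
t 5.97 phi 0.732 r 0.0350 z 0.0798 F rad -3.5 tan(ccw) -7.3 fz 6.5 w 0.0130
```

drive_tool --moves '[{"turn": [0,0,0],"slide": [-0.14,-0.05,-0.18],"claw": -1},{"turn": [0,0,0],"slide": [-0.11,0,-0.21],"claw": -1},{"turn": [0,0,0],"slide": [-0.06,0,-0.22],"claw": -1},{"turn": [0,0,0],"slide": [-0.02,0,-0.23],"claw": -1},{"turn": [0,0,0],"slide": [0.03,0,-0.24],"claw": -1},{"turn": [0,0,0],"slide": [0.08,0,-0.22],"claw": -1}]'

```text
time: 6.72
eef_pos: [0.5388, 0.0171, 0.0808]
tool_rot: [0.151, -0.687, 0.693, -0.159]
ft_force: [11.6, -4.7, -9.7]
grip_width: 0.013
```

```bash
python3 st.py
```

```text
t 6.72 phi 1.844 r 0.0363 z 0.0808 F rad 5.7 tan(ccw) -11.2 fz -9.7 w 0.0130
```

drive_tool --moves '[{"turn": [0,0,0],"slide": [0.12,0,-0.2],"claw": -1},{"turn": [0,0,0],"slide": [0.15,0,-0.17],"claw": -1},{"turn": [0,0,0],"slide": [0.19,0,-0.14],"claw": -1},{"turn": [0,0,0],"slide": [0.21,0,-0.1],"claw": -1},{"turn": [0,0,0],"slide": [0.23,0,-0.05],"claw": -1},{"turn": [0,0,0],"slide": [0.23,0,-0.01],"claw": -1},{"turn": [0,0,0],"slide": [0.23,0,0.03],"claw": -1},{"turn": [0,0,0],"slide": [0.22,0,0.08],"claw": -1}]'

```text
time: 7.72
eef_pos: [0.4852, 0.0174, 0.0804]
tool_rot: [-0.152, 0.692, -0.688, 0.156]
ft_force: [3.7, 10.3, -2.2]
grip_width: 0.0131
```

```bash
python3 st.py; python3 - <<'E'
from h import *
a=snap("wrist","w3");b=snap("top","t3");c=snap("scene","s3")
z=lambda x:cv2.resize(x,(400,300),interpolation=cv2.INTER_CUBIC)
cv2.imwrite("pics/c3.png",np.vstack([np.hstack([z(b[160:235,260:360]),z(c[180:255,235:335])]),np.hstack([z(a[0:210,100:380]),z(a)])]))
E
```

```text
t 7.72 phi -2.757 r 0.0357 z 0.0804 F rad 4.2 tan(ccw) -10.0 fz -2.2 w 0.0131
```

View pics/c3.png

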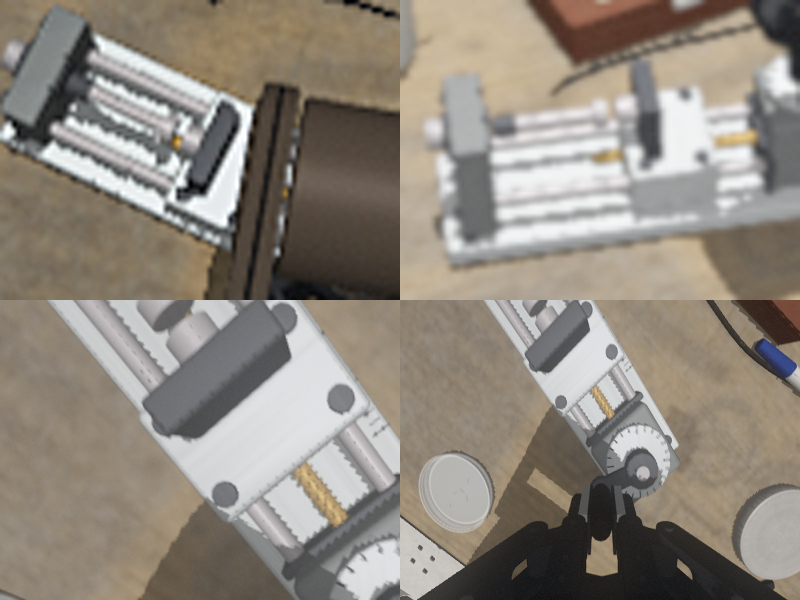

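φ is 3.53 rad anticlockwise. Allowing at most 0.6 rad of play, the carriage has gone back at least 7.3 mm, so the gap is at least 5.7 mm. The top and scene crops show a clear gap too. Now forward.

```bash
python3 circ.py 3.6 1.0 13; echo; python3 circ.py 1.0 -0.6 16
```

```text
3.40 [-0.22,0,-0.08]  3.20 [-0.23,0,-0.03]  3.00 [-0.23,0,0.01]  2.80 [-0.23,0,0.05]  2.60 [-0.21,0,0.10]  2.40 [-0.19,0,0.14]  2.20 [-0.15,0,0.17]  2.00 [-0.12,0,0.20]  1.80 [-0.08,0,0.22]  1.60 [-0.03,0,0.24]  1.40 [0.02,0,0.23]  1.20 [0.06,0,0.22]  1.00 [0.11,0,0.21]  
0.90 [0.07,0,0.10]  0.80 [0.07,0,0.08]  0.70 [0.09,0,0.08]  0.60 [0.09,0,0.07]  0.50 [0.10,0,0.06]  0.40 [0.11,0,0.05]  0.30 [0.11,0,0.04]  0.20 [0.11,0,0.03]  0.10 [0.11,0,0.02]  0.00 [0.12,0,0.01]  -0.10 [0.12,0,-0.01]  -0.20 [0.11,0,-0.02]  -0.30 [0.11,0,-0.03]  -0.40 [0.11,0,-0.04]  -0.50 [0.11,0,-0.05]  -0.60 [0.10,0,-0.06]
```

drive_tool --moves '[{"turn": [0,0,0],"slide": [-0.22,0,-0.08],"claw": -1},{"turn": [0,0,0],"slide": [-0.23,0,-0.03],"claw": -1},{"turn": [0,0,0],"slide": [-0.23,0,0.01],"claw": -1},{"turn": [0,0,0],"slide": [-0.23,0,0.05],"claw": -1},{"turn": [0,0,0],"slide": [-0.21,0,0.1],"claw": -1},{"turn": [0,0,0],"slide": [-0.19,0,0.14],"claw": -1},{"turn": [0,0,0],"slide": [-0.15,0,0.17],"claw": -1},{"turn": [0,0,0],"slide": [-0.12,0,0.2],"claw": -1},{"turn": [0,0,0],"slide": [-0.08,0,0.22],"claw": -1}]'

```text
time: 9.0
eef_pos: [0.5382, 0.0182, 0.0802]
tool_rot: [-0.155, 0.693, -0.687, 0.154]
ft_force: [-3.4, 10.7, 2.0]
grip_width: 0.0131
```

```bash
python3 st.py
```

```text
t 9.00 phi 1.877 r 0.0365 z 0.0802 F rad 4.8 tan(ccw) 10.1 fz 2.0 w 0.0131
```

drive_tool --moves '[{"turn": [0,0,0],"slide": [-0.03,0,0.24],"claw": -1},{"turn": [0,0,0],"slide": [0.02,0,0.23],"claw": -1}]'

```text
time: 9.25
eef_pos: [0.5455, 0.0052, 0.0802]
tool_rot: [-0.154, 0.692, -0.688, 0.155]
ft_force: [-0.6, 9.4, 0.8]
grip_width: 0.0132
```

```bash
python3 st.py
```

```text
t 9.25 phi 1.463 r 0.0360 z 0.0802 F rad 2.5 tan(ccw) 9.1 fz 0.8 w 0.0132
```

drive_tool --moves '[{"turn": [0,0,0],"slide": [0.06,0,0.22],"claw": -1},{"turn": [0,0,0],"slide": [0.11,0,0.21],"claw": -1}]'

```text
time: 9.5
eef_pos: [0.5468, -0.0089, 0.0802]
tool_rot: [-0.154, 0.692, -0.688, 0.155]
ft_force: [1.3, 9.8, -0.9]
grip_width: 0.0135
```

```bash
python3 st.py
```

```text
t 9.50 phi 1.064 r 0.0354 z 0.0802 F rad 0.7 tan(ccw) 9.8 fz -0.9 w 0.0135
```

drive_tool --moves '[{"turn": [0,0,0],"slide": [0.07,0,0.1],"claw": -1},{"turn": [0,0,0],"slide": [0.07,0,0.08],"claw": -1}]'

```text
time: 9.75
eef_pos: [0.5453, -0.0157, 0.0802]
tool_rot: [-0.154, 0.692, -0.688, 0.155]
ft_force: [2.2, 9.6, -0.7]
grip_width: 0.0133
```

```bash
python3 st.py
```

```text
t 9.75 phi 0.867 r 0.0350 z 0.0802 F rad -0.3 tan(ccw) 9.8 fz -0.7 w 0.0133
```

drive_tool --moves '[{"turn": [0,0,0],"slide": [0.09,0,0.08],"claw": -1}]'

```text
time: 9.88
eef_pos: [0.5441, -0.0189, 0.0802]
tool_rot: [-0.153, 0.692, -0.688, 0.156]
ft_force: [2.2, 9.5, -1.4]
grip_width: 0.013
```

```bash
python3 st.py
```

```text
t 9.88 phi 0.768 r 0.0348 z 0.0802 F rad -1.3 tan(ccw) 9.7 fz -1.4 w 0.0130
```

drive_tool --moves '[{"turn": [0,0,0],"slide": [0.09,0,0.07],"claw": -1}]'

```text
time: 10.0
eef_pos: [0.5426, -0.022, 0.0802]
tool_rot: [-0.153, 0.692, -0.688, 0.156]
ft_force: [2.5, 9.5, -1.6]
grip_width: 0.0132
```

```bash
python3 st.py
```

```text
t 10.00 phi 0.670 r 0.0347 z 0.0802 F rad -1.9 tan(ccw) 9.6 fz -1.6 w 0.0132
```

drive_tool --moves '[{"turn": [0,0,0],"slide": [0.1,0,0.06],"claw": -1}]'

```text
time: 10.12
eef_pos: [0.5409, -0.0249, 0.0802]
tool_rot: [-0.153, 0.692, -0.688, 0.156]
ft_force: [2.8, 9.9, -2.0]
grip_width: 0.013
```

```bash
python3 st.py
```

```text
t 10.12 phi 0.572 r 0.0346 z 0.0802 F rad -2.8 tan(ccw) 9.9 fz -2.0 w 0.0130
```

drive_tool --moves '[{"turn": [0,0,0],"slide": [0.11,0,0.05],"claw": -1}]'

```text
time: 10.25
eef_pos: [0.5387, -0.0277, 0.0801]
tool_rot: [-0.153, 0.692, -0.688, 0.156]
ft_force: [3.1, 9.9, -2.5]
grip_width: 0.0133
```

```bash
python3 st.py
```

```text
t 10.25 phi 0.470 r 0.0343 z 0.0801 F rad -3.6 tan(ccw) 9.7 fz -2.5 w 0.0133
```

drive_tool --moves '[{"turn": [0,0,0],"slide": [0.11,0,0.04],"claw": -1}]'

```text
time: 10.38
eef_pos: [0.5364, -0.0302, 0.0801]
tool_rot: [-0.153, 0.692, -0.688, 0.156]
ft_force: [3.7, 10.0, -2.6]
grip_width: 0.0131
```

```bash
python3 st.py
```

```text
t 10.38 phi 0.370 r 0.0342 z 0.0801 F rad -4.2 tan(ccw) 9.8 fz -2.6 w 0.0131
```

drive_tool --moves '[{"turn": [0,0,0],"slide": [0.11,0,0.03],"claw": -1}]'

```text
time: 10.5
eef_pos: [0.534, -0.0323, 0.0801]
tool_rot: [-0.152, 0.692, -0.688, 0.156]
ft_force: [5.3, 10.0, -3.8]
grip_width: 0.0133
```

```bash
python3 st.py
```

```text
t 10.50 phi 0.278 r 0.0341 z 0.0801 F rad -3.9 tan(ccw) 10.6 fz -3.8 w 0.0133
```

drive_tool --moves '[{"turn": [0,0,0],"slide": [0.11,0,0.02],"claw": -1}]'

```text
time: 10.62
eef_pos: [0.5316, -0.0341, 0.0801]
tool_rot: [-0.152, 0.692, -0.688, 0.157]
ft_force: [5.7, 11.7, -4.9]
grip_width: 0.0132
```

```bash
python3 st.py
```

```text
t 10.62 phi 0.190 r 0.0340 z 0.0801 F rad -6.0 tan(ccw) 11.5 fz -4.9 w 0.0132
```

drive_tool --moves '[{"turn": [0,0,0],"slide": [0.12,0,0.01],"claw": -1}]'

```text
time: 10.75
eef_pos: [0.5289, -0.0357, 0.0802]
tool_rot: [-0.152, 0.692, -0.688, 0.157]
ft_force: [7.1, 12.0, -4.6]
grip_width: 0.0135
```

```bash
python3 st.py
```

```text
t 10.75 phi 0.095 r 0.0339 z 0.0802 F rad -6.7 tan(ccw) 12.2 fz -4.6 w 0.0135
```

drive_tool --moves '[{"turn": [0,0,0],"slide": [0.12,0,-0.01],"claw": -1}]'

```text
time: 10.88
eef_pos: [0.5261, -0.0372, 0.0802]
tool_rot: [-0.151, 0.691, -0.689, 0.157]
ft_force: [9.0, 10.6, -7.0]
grip_width: 0.0129
```

```bash
python3 st.py
```

```text
t 10.88 phi 0.002 r 0.0338 z 0.0802 F rad -5.7 tan(ccw) 12.7 fz -7.0 w 0.0129
```

drive_tool --moves '[{"turn": [0,0,0],"slide": [0,0,0],"claw": -1}]'

```text
time: 11.0
eef_pos: [0.5255, -0.0374, 0.0802]
tool_rot: [-0.152, 0.691, -0.689, 0.157]
ft_force: [7.6, 10.5, -5.7]
grip_width: 0.0134
```

```bash
python3 st.py; python3 - <<'E'
from h import *
import pickle
p=robot.camera_params("wrist");pickle.dump(p,open("w4.pkl","wb"))
a=snap("wrist","w4");cv2.imwrite("pics/w4z.png",cv2.resize(a[170:340,220:400],None,fx=3.5,fy=3.5,interpolation=cv2.INTER_CUBIC))
E
python3 st.py
```

```text
t 11.00 phi -0.015 r 0.0337 z 0.0802 F rad -6.4 tan(ccw) 11.3 fz -5.7 w 0.0134
t 11.05 phi -0.015 r 0.0338 z 0.0802 F rad -7.3 tan(ccw) 9.7 fz -4.9 w 0.0132
```

View pics/w4z.png

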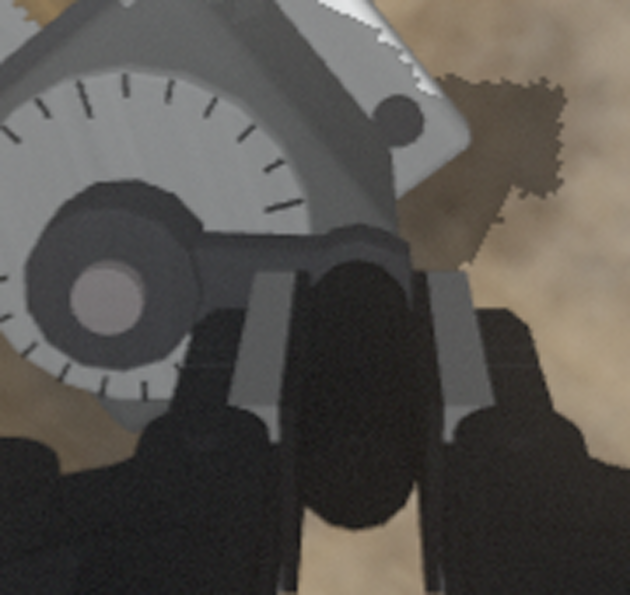

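The picture shows the handle squarely between the pads. Its top disc is at about (322,304) and the hub at (251,255). I'll check the true handle angle from these.

```bash
python3 - <<'E'
from h import *
import pickle
ez=np.array([.43,-.903]);et=np.array([.903,.43])
for n,h,c in(("w1.pkl",(319,214.5),(278,198)),("w4.pkl",(322,304.3),(250.6,254.9))):
    p=pickle.load(open(n,"rb"));H=plane(p,h,.148);C=plane(p,c,.104);d=(H-C)[:2]
    print(n,H,C,np.hypot(*d),np.arctan2(d@et,d@ez))
# ellipse from dark mask
g=cv2.imread("pics/w4.png",0)
for y in range(300,326,4):
    r=np.nonzero(g[y,300:345]<45)[0]+300;print(y,r.min() if len(r) else 0,r.max() if len(r) else 0,end="; ")
E
```

```text
w1.pkl [ 0.52613509 -0.03744583  0.148     ] [ 0.51142282 -0.00677355  0.104     ] 0.03401822203469835 0.0028243469440655646
w4.pkl [ 0.52634632 -0.03724094  0.148     ] [ 0.5111963  -0.00540413  0.104     ] 0.03525770548837559 -0.00026532497899418476
300 300 344; 304 300 344; 308 300 344; 312 300 344; 316 300 344; 320 300 344; 324 300 344;
```

The handle angle from the picture (0.00) agrees with the hand's (-0.015), so nothing has slipped. The force rise (+3 N, about 42 N on the probe) and the travel after contact (about 0.33 rad, about 65 N) both fall in the band. I'll release radially and rise.

drive_tool --moves '[{"turn": [0,0,0],"slide": [0,0,0],"claw": -0.5},{"turn": [0,0,0],"slide": [0,0,0],"claw": 0},{"turn": [0,0,0],"slide": [0,0,0],"claw": 1},{"turn": [0,0,0],"slide": [0,0,0],"claw": 1},{"turn": [0,0,0],"slide": [0,0,0],"claw": 1},{"turn": [0,0,0],"slide": [0,0,0],"claw": 1},{"turn": [0,0,0],"slide": [0,-0.5,0],"claw": 1},{"turn": [0,0,0],"slide": [0,-0.8,0],"claw": 1},{"turn": [0,0,0],"slide": [0,-0.8,0],"claw": 1},{"turn": [0,0,0],"slide": [0,-0.8,0],"claw": 1},{"turn": [0,0,0],"slide": [0,-0.8,0],"claw": 1},{"turn": [0,0,0],"slide": [0,-0.3,0],"claw": 1},{"turn": [0,0,0],"slide": [0,0,0],"claw": 1}]'

```text
time: 12.68
eef_pos: [0.5236, -0.0403, 0.2018]
tool_rot: [0.154, -0.69, 0.69, -0.156]
ft_force: [-0.2, 0.5, 0.0]
grip_width: 0.0851
```

```bash
python3 st.py; python3 - <<'E'
from h import *
import pickle
p=robot.camera_params("wrist");pickle.dump(p,open("w5.pkl","wb"))
a=snap("wrist","w5");cv2.imwrite("pics/w5z.png",np.hstack([cv2.resize(a[150:250,220:353],(400,300),interpolation=cv2.INTER_CUBIC),cv2.resize(a,(400,300))]))
E
```

```text
t 12.68 phi -0.100 r 0.0357 z 0.2018 F rad -0.6 tan(ccw) 0.0 fz 0.0 w 0.0851
```

View pics/w5z.png

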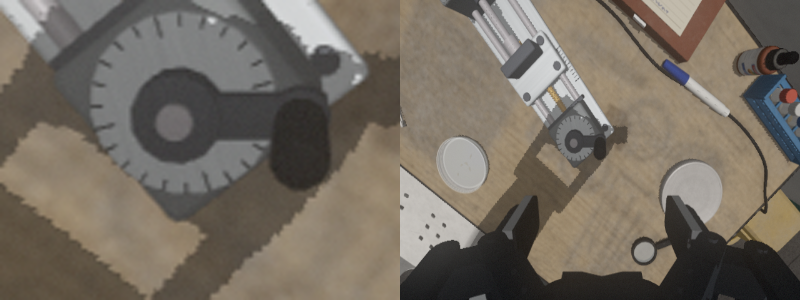

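The crank is free and upright: hub at (278,191), handle top at about (320,204). A last angle check, then hand in.

```bash
python3 - <<'E'
from h import *
import pickle
ez=np.array([.43,-.903]);et=np.array([.903,.43])
p=pickle.load(open("w5.pkl","rb"))
H=plane(p,(319.7,204),.148);C=plane(p,(278,190.7),.104);d=(H-C)[:2]
print(H,C,np.hypot(*d),np.arctan2(d@et,d@ez))
E
```

```text
[ 0.52697876 -0.03670067  0.148     ] [ 0.51093909 -0.00563765  0.104     ] 0.034959722446374915 0.03222956013890317
```

```bash
python3 -c "
from rig import robot
print(robot.sign_off())"
```

```text
the job is handed in; nothing more can be done
None
```

I wound the crank back, then forward until the carriage pressed the probe, let go, and handed the job in. My estimates of the final probe load run from about 42 to 65–70 N, all inside your 35–85 N band. The job took about 13 s of robot time.

- **Clearance:** I wound back about 3.5 rad. Taking off the full 0.6 rad of play and the contact angle found on the way forward, the carriage stood about 6.5 mm clear of the probe. I did not measure the gap itself in the pictures.
- **Forward winding:** The handle force was steady at about 9.75 N, then began to rise at about 0.33 rad on the crank scale. I stopped about 0.33 rad past that point, and that was the last motion.
- **Final load, two estimates that disagree:** the force rise of about 3 N means about 42 N on the probe, while the travel after contact means about 65–70 N. The force rose more slowly with angle than your figures predict, and I did not find out why.
- **After letting go:** the handle angle measured +0.03 rad, against 0.00 while still held. The difference is about what I can read from the picture. The tool read about zero force, well clear of the crank, and the neighbouring items in that last view looked undisturbed.
- **First grasp missed:** the fingertips stood about 35 mm higher than the stated tool point implied, so the fingers closed above the handle. I lowered the gripper by what the pictures showed, and the second grasp held.

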